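Load the module carrier and lift it level

TASK

Put the loose module that lies by itself on the worktop into the empty pocket of the two-pocket hand carrier, either way round, so that it lies flat and square down in the pocket beside the handle like its neighbour. Then take the carrier by its upright handle, lift it straight up until its underside is about 12 cm above the worktop, keeping it level in the air, and finish still holding it there, steady, with both modules in their pockets. Leave the other things on the worktop where they are.

Things in the scene. Friction and masses are not known exactly. Their poses are not given: they have to be found in the camera images.
- carrier: Loose hand carrier, 0.24 to 0.42 kg: a grey metal plate 50 mm wide (its x) and 226 mm long (its y) on rubber feet, with two white rectangular pockets end to end along y and an upright black handle between them in the middle. Origin at the centre of its underside, z up. The plate's top, which is the floor of both pockets, is 8 mm above the origin; nothing but the handle is higher than 15 mm.
- carrier_grip (a point): Middle of the carrier's handle, 45 mm above the carrier's underside and 0 mm from its centre in x and y; axes as the carrier. The handle is a black post 36 mm along x by 16 mm along y with rounded edges; its top is 61 mm above the carrier's underside, its foot flange 11 mm.
- empty_pocket (a point): Centre of the floor of the empty pocket, at y = +66 mm of the carrier; axes as the carrier. The pocket is 26 mm along x by 70 mm along y (2 mm play all round a module); its walls stand 6 mm above the floor, with a 2 mm sloped lead-in at the top, and are 9 to 10 mm thick. Both long walls (at -x and +x) are cut away to the floor over the middle 40 mm of their length, so that fingers holding a module across its width pass beside it.
- full_pocket (a point): Centre of the floor of the other, like pocket, at y = -66 mm of the carrier; a module already lies in it. Axes as the carrier.
- new_module_center (a point): Centre of the loose module to be loaded: a flat black moulded cover, 22 mm (its x) by 66 mm (its y) by 8 mm high, 18 g, lying flat on the worktop to the left of the carrier; the point is 4 mm above its underside. z up. Pinch it across the 22 mm.
- first_module_center (a point): Centre of the like module that already lies in the full pocket, 4 mm above its underside, y along its 66 mm.
- tape_roll: Bystander: roll of brown tape lying flat, 92 mm across and 48 mm high; origin at the centre of its underside.
- sample_box: Bystander: grey sample box, 84 x 110 x 40 mm; origin at the centre of its underside.
- spare_nest: Bystander: small cream U-shaped nest block, 32 x 50 x 13 mm; origin at the centre of its underside.
Things that resemble listed ones, but are neither listed nor needed, are in the scene too. What is shaped like the part that bears new_module_center but purple is not meant.

How it is judged:
On the way:
1. the loose module lies flat and square in the empty pocket, the other module still in its own, while the carrier stands on the worktop (x of new_module_center in the frame of empty_pocket between -0.004 and 0.004 m and y of new_module_center in the frame of empty_pocket between -0.004 and 0.004 m and z of new_module_center in the frame of empty_pocket between 0.001 and 0.006 m and angle between the z axis of new_module_center and the z axis of empty_pocket, either way round below 0.05 rad and angle between the y axis of new_module_center and the y axis of empty_pocket, either way round below 0.12 rad and x of first_module_center in the frame of full_pocket between -0.004 and 0.004 m and y of first_module_center in the frame of full_pocket between -0.004 and 0.004 m and z of first_module_center in the frame of full_pocket between 0.001 and 0.006 m and angle between the z axis of first_module_center and the z axis of full_pocket, either way round below 0.05 rad and angle between the y axis of first_module_center and the y axis of full_pocket, either way round below 0.12 rad and height (world z) of carrier below 0.01 m), for 0.2 s.
At the end, for the whole second after the job is handed in: Fingers hold the carrier (over 2 N) within 0.2 m of its start, underside 90 to 150 mm up, level within 0.1 rad, still (under 0.02 m/s, 0.1 rad/s); both modules in their pockets: within 4 mm of centre in x and y, centre 1 to 6 mm above the floor, flat within 0.05 rad, square within 0.12 rad (x of new_module_center in the frame of empty_pocket between -0.004 and 0.004 m and y of new_module_center in the frame of empty_pocket between -0.004 and 0.004 m and z of new_module_center in the frame of empty_pocket between 0.001 and 0.006 m and angle between the z axis of new_module_center and the z axis of empty_pocket, either way round below 0.05 rad and angle between the y axis of new_module_center and the y axis of empty_pocket, either way round below 0.12 rad and x of first_module_center in the frame of full_pocket between -0.004 and 0.004 m and y of first_module_center in the frame of full_pocket between -0.004 and 0.004 m and z of first_module_center in the frame of full_pocket between 0.001 and 0.006 m and angle between the z axis of first_module_center and the z axis of full_pocket, either way round below 0.05 rad and angle between the y axis of first_module_center and the y axis of full_pocket, either way round below 0.12 rad and height (world z) of carrier between 0.09 and 0.15 m and angle between carrier's own z axis and vertical below 0.1 rad and distance of carrier from where it was at the start of the episode below 0.2 m and linear speed of carrier below 0.02 m/s and angular speed of carrier below 0.1 rad/s and contact force between the fingers and carrier above 2 N); the arm keeps its last pose, push and grip.
It fails at once if the carrier is tipped more than 0.3 rad (angle between carrier's own z axis and vertical above 0.3 rad).
It fails at once if the tape roll is moved more than 30 mm (distance of tape_roll from where it was at the start of the episode above 0.03 m).
It fails at once if the sample box is moved more than 30 mm (distance of sample_box from where it was at the start of the episode above 0.03 m).
It fails at once if the spare nest is moved more than 30 mm (distance of spare_nest from where it was at the start of the episode above 0.03 m).
It also fails if it takes over 53 s, if anything falls off the work surface, if the arm or the gripper's body presses on something with over 40 N, if the wrist force passes 120 N, or if a joint passes its speed limit or range.

ROBOT

A 6-joint arm with a two-finger parallel gripper is mounted at the origin on a cart in front of the work surface, level with it; the furniture and walls round the work are solid. World frame = base frame: x ahead of the robot, y to its left, z up, the work surface at z = 0. Lengths are in m, angles in rad, forces in N, time in s.
With the tool pointing down it reaches from about 0.3 to 0.75 m from the base axis. Payload 8.5 kg.
Tool frame: the origin (TCP) lies on the centre line of the jaws, within the pads' length; the fingertips stand 19 mm ahead of it and the grasp point (between the pads) is the TCP; z points along the fingers, y is the direction in which the jaws open and shut (so a half turn about z gives the same grasp; the last joint's range is limited). The gripper opens to 85 mm and grips with 20 to 120 N. Pads are 22 mm wide; open, the fingers measure 114 mm over their backs; the gripper's body (76 mm by 85 mm) begins 54 mm behind the grasp point. The pads swing forward as they close: fully open they stand 13 mm farther back than shut.
Start: joints at [1.093, 0.381, 1.297, -0, 1.464, -0.215], TCP at [0.143, 0.531, 0.25] pointing down, gripper open.
Joint ranges: [-3.11, 3.11], [-0.89, 2.33], [0.22, 2.48], [-1.42, 4.56], [0.17, 2.85], [-2.88, 2.88]. Speed limits (rad/s): [2.39, 2.39, 3.14, 3.14, 3.14, 3.14].

INTERFACE

Orientations are given as a unit quaternion [x, y, z, w].
In Python, from rig import bot, optics, models gives the robot as it stands.
- The arm moves only by the tool arm_command, never from a script. Its argument "targets" is a list of rows, each a list of 7 numbers: the finger opening in m, from 0 to 0.0854, then the shift along the tool's x, y, z in m, then the turn, a rotation vector about the tool's x, y, z in rad. A call has 1 to 10 rows; each row is the pose to reach, as a shift and turn from the pose measured when the call began, along the tool's axes at that moment; what a row does not reach only later rows make up. A row lasts 1/12 s, in which the tool goes at most 41.7 mm and 7.16 degrees, less where a joint would pass 70% of its speed; a pose out of reach is approached as far as the arm can. A call with a gripper value outside its range is refused whole. The fingers move at their own pace and stop on an object; "force" is the grip in N (left out, the last holds). Time passes only in rows, so rows that repeat a pose let the fingers close. It gives the time, the measured TCP pose, the force and the opening at its end, in the units of the state.
- bot.read_state(): the state, without advancing time (a new reading comes with each control period).
- optics.capture(name): name is "side" or "top" or "wrist"; returns a dict with "frame" (480x640x3 uint8, blue, green, red), "fx", "fy", "cx", "cy" (pixels), "eye" and "orientation" of the camera in the world; the wrist camera has in their place "hand_eye" (4x4, takes a point from camera to tool coordinates, whose origin is the TCP and whose axes are the flange's). Camera axes: x right, y down, z forward; pixel columns grow to the right and rows downward; lengths in m; the calibration is good to about 2 mm. A picture is of the moment at which its call begins: read the wrist's pose just before it. There is no depth.
- bot.finish_job(): hands the job in, once; it reports no verdict.
Trained networks look in a picture, given as the dict that the camera call returned (one of the last four; its "shot" number tells which), for a name from the list of things; names that differ only in an ending like _2 or _b are one class to them, and where a whole thing is asked for, a point or a joint stands for the part that bears it (a point fixed in the world has none). Each returns a list of dicts, best first, with "confidence" (0 to 1); they miss things now and then, are a little off and sometimes report something else, mostly with a low value. They report only what shows in the picture. A call takes as long as a camera call. They do not tell look-alikes from the thing itself.
- models.trace(query, picture): "pixels" (480x640 bool, what is visible of it) and "position" ([column, row] in pixels, amid what is visible of it).
The state is a dict: "t": time; "qpos": joint angles; "qd": joint speeds; "effort": joint torques, N m; "position": TCP position; "orientation": TCP orientation; "ft_force": force on the tool from outside, world axes, zero at the start; "moment": the same for the moment, N m; "gripper_width": finger opening in m.
Only numpy, scipy, OpenCV 4.12 (cv2) and the standard library are available. Lean on these libraries where they do the work, as an engineer would, in place of code of your own. Each camera call takes 0.05 s, during which the arm holds its last target.

## Working session

There is one attempt and no reset: what is moved stays moved. The work goes in short steps, Python scripts to look and compute and a tool call to move; the robot and the scene stay as the last step left them, time stands still between calls to the robot, and variables do not carry over. Pictures are saved under pics/ and viewed, and the job is handed in when it is done.

Besides the shell and the picture viewer there is one more tool, called after ">>>" in YAML: its name, and indented under it one key for each argument. arm_command: Moves the arm, as the interface text tells. Its arguments: {"type":"object","properties":{"targets":{"type":"array"},"force":{"type":"number"}},"required":["targets"]}

```bash
mkdir -p pics; ls; cat > h.py <<'E'
import numpy as np, cv2
from scipy.spatial.transform import Rotation as R
from rig import bot, optics, models
def cam(p,st=None):
    if 'hand_eye' in p:
        T=np.eye(4);T[:3,:3]=R.from_quat(st['orientation']).as_matrix();T[:3,3]=st['position']
        return T@np.array(p['hand_eye'])
    T=np.eye(4);o=np.array(p['orientation'])
    T[:3,:3]=R.from_quat(o).as_matrix() if o.size==4 else o.reshape(3,3)
    T[:3,3]=p['eye'];return T
def ray(p,uv,z,T):
    d=T[:3,:3]@np.array([(uv[0]-p['cx'])/p['fx'],(uv[1]-p['cy'])/p['fy'],1])
    return T[:3,3]+d*(z-T[2,3])/d[2]
def proj(p,X,T):
    c=(np.array(X)-T[:3,3])@T[:3,:3]
    return np.array([c[...,0]/c[...,2]*p['fx']+p['cx'],c[...,1]/c[...,2]*p['fy']+p['cy']]).T
E
python3 - <<'E'
from h import *
st=bot.read_state();print(st)
for n in ['top','side','wrist']:
    p=optics.capture(n);cv2.imwrite(f'pics/{n}0.png',p['frame'])
    T=cam(p,st);print(n,T[:3,3].round(3),T[:3,2].round(3),p['fx'])
    for q in ['carrier','carrier_grip','new_module_center','empty_pocket','full_pocket','tape_roll','sample_box','spare_nest']:
        for d in models.trace(q,p)[:4]:
            print(q,round(d['confidence'],2),np.round(d['position']),d['pixels'].sum(),ray(p,d['position'],0.008,T).round(3))
E
```

```text
pics
{'t': 0.0, 'qpos': array([ 1.09270389e+00,  3.81187786e-01,  1.29826578e+00, -1.19683994e-05,
        1.46362310e+00, -2.15321203e-01]), 'qd': array([-0.00029898,  0.00090241, -0.00088724,  0.00177464, -0.00030343,
        0.00047919]), 'effort': array([-3.50773671e-04, -4.48459375e+01, -2.31271988e+01, -1.68237348e-04,
        4.78648013e-03, -1.70756550e-05]), 'position': array([0.14275345, 0.53086616, 0.24971449]), 'orientation': array([ 1.31007269e-01,  9.91381130e-01, -6.99875753e-04, -2.46540003e-04]), 'ft_force': array([ 0.75676397, -0.2776578 ,  0.09892599]), 'moment': array([ 0.02473864,  0.06570557, -0.05513133]), 'gripper_width': 0.08543562356028123}
top [ 0.295 -0.159  0.912] [ 0.224  0.011 -0.974] 445.94871124983285
carrier 0.56 [384. 254.] 2197 [ 0.471 -0.286  0.008]
carrier 0.19 [416. 225.] 355 [ 0.534 -0.352  0.008]
carrier_grip 0.9 [385. 251.] 2355 [ 0.477 -0.287  0.008]
new_module_center 0.87 [234. 207.] 257 [0.561 0.031 0.008]
new_module_center 0.51 [270. 234.] 323 [ 0.506 -0.047  0.008]
full_pocket 0.8 [381. 250.] 2182 [ 0.479 -0.279  0.008]
tape_roll 0.7 [43
[... 319 characters left out ...]
.008]
carrier_grip 0.22 [430. 229.] 1752 [ 0.669 -0.066  0.008]
new_module_center 0.74 [343. 228.] 221 [ 0.499 -0.053  0.008]
new_module_center 0.65 [367. 210.] 210 [0.555 0.022 0.008]
empty_pocket 0.68 [343. 295.] 2372 [ 0.483 -0.275  0.008]
full_pocket 0.71 [346. 296.] 2652 [ 0.487 -0.278  0.008]
full_pocket 0.64 [343. 231.] 254 [ 0.498 -0.065  0.008]
tape_roll 0.84 [211. 332.] 3291 [ 0.278 -0.357  0.008]
tape_roll 0.42 [432. 227.] 1770 [ 0.675 -0.058  0.008]
sample_box 0.61 [430. 229.] 1762 [ 0.67  -0.067  0.008]
sample_box 0.18 [346. 296.] 2464 [ 0.487 -0.277  0.008]
spare_nest 0.82 [448. 292.] 527 [ 0.656 -0.275  0.008]
wrist [0.069 0.551 0.373] [ 0.284 -0.078 -0.956] 417.54631519642777
```

```bash
python3 - <<'E'
import cv2
a=cv2.imread('pics/top0.png');b=a[140:380,190:470]
cv2.imwrite('pics/c1.png',cv2.resize(b,(784,560*240//200 if 0 else 600),interpolation=cv2.INTER_CUBIC))
E
```

```text
(no output)
```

View pics/top0.png

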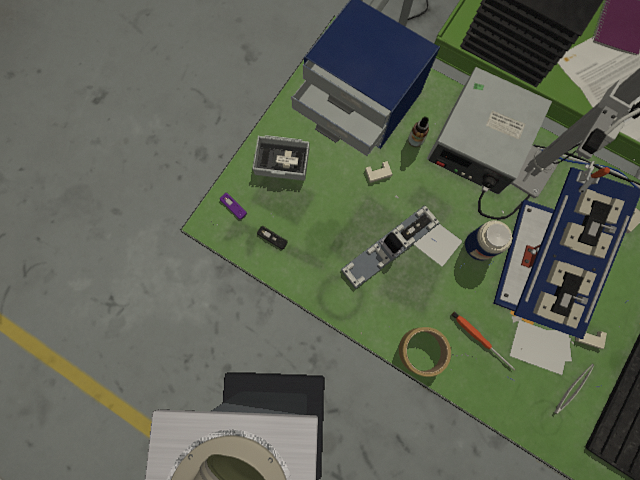

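View pics/c1.png

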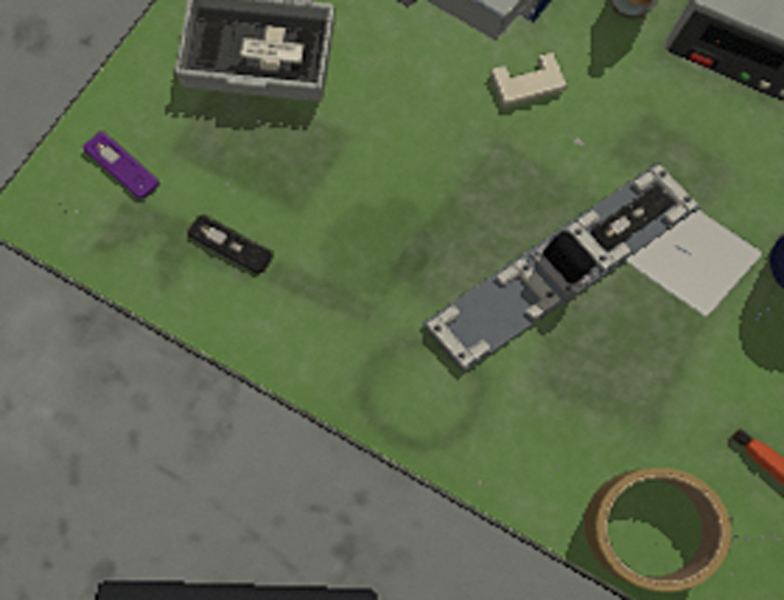

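View pics/side0.png

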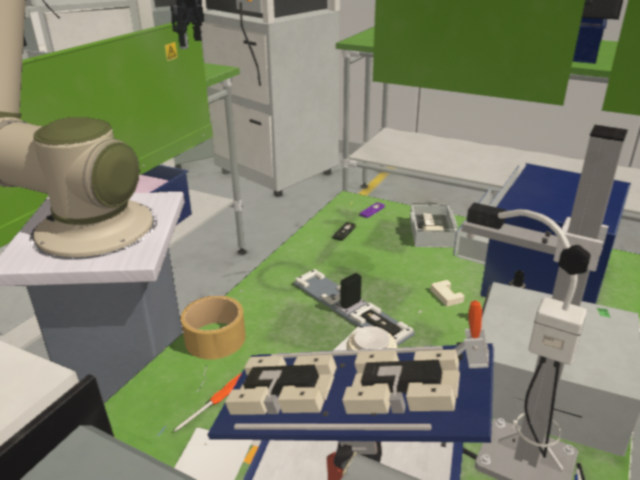

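The loose modules are at top-picture (272,237), which is black, and (233,207), which is purple. The black one, left of the carrier, fits the description. The empty pocket is the lower-left end of the carrier (360,270) and the full one is the upper-right end (418,222). In the side view they are black (343,230) and purple (371,210). The enlarged crop confirms this.

```bash
cat > m.py <<'E'
from h import *
def rect(p,mask,z,T):
    cs,_=cv2.findContours(mask.astype(np.uint8),cv2.RETR_EXTERNAL,cv2.CHAIN_APPROX_NONE)
    c=max(cs,key=cv2.contourArea)[:,0,:].astype(float)
    P=np.array([ray(p,u,z,T)[:2] for u in c])
    (x,y),(w,h),a=cv2.minAreaRect((P*1000).astype(np.float32))
    if w>h: a+=90; w,h=h,w
    # long-axis direction angle
    return np.array([x,y])/1000,(w,h),(a+90)%180
E
python3 - <<'E'
from m import *
st=bot.read_state()
for n in ['top','side']:
    p=optics.capture(n);T=cam(p,st)
    for q in ['new_module_center','carrier']:
        for d in models.trace(q,p)[:2]:
            r=rect(p,d['pixels'],0.008,T);print(n,q,d['confidence'],np.round(d['position']),r)
    if n=='top':
        for nm,uv in [('A',(342,276)),('B',(352,287)),('C',(424,207)),('D',(438,218))]: print(nm,ray(p,uv,0.014,T).round(3))
E
```

```text
top new_module_center 0.63 [272. 232.] (array([ 0.49916946, -0.05356061]), (24.85184669494629, 67.08358764648438), 59.65382385253906)
top new_module_center 0.5 [235. 206.] (array([0.56499811, 0.03322455]), (20.870925903320312, 67.38421630859375), 47.190818786621094)
top carrier 0.63 [385. 251.] (array([ 0.49028162, -0.29986026]), (50.4565315246582, 228.1450653076172), 129.36296844482422)
A [ 0.422 -0.2    0.014]
B [ 0.4   -0.221  0.014]
C [ 0.573 -0.369  0.014]
D [ 0.55  -0.397  0.014]
side new_module_center 0.6 [369. 209.] (array([0.56722388, 0.02204031]), (31.577312469482422, 79.1707763671875), 50.03187942504883)
side new_module_center 0.54 [344. 230.] (array([ 0.50027139, -0.06346575]), (22.80819320678711, 72.7112808227539), 59.88209915161133)
side carrier 0.63 [344. 297.] (array([ 0.50661646, -0.28675549]), (101.81664276123047, 233.8753204345703), 130.11414337158203)
```

```bash
cat > go.py <<'E'
from h import *
import sys
def need(x,y,z,yaw):
    "yaw: world angle (deg) of tool y, tool pointing down"
    st=bot.read_state();R0=R.from_quat(st['orientation']);
    a=np.radians(yaw);yy=np.array([np.cos(a),np.sin(a),0]);zz=np.array([0,0,-1.]);xx=np.cross(yy,zz)
    R1=R.from_matrix(np.array([xx,yy,zz]).T)
    d=R0.inv().apply(np.array([x,y,z])-st['position']);rv=(R0.inv()*R1).as_rotvec()
    print('t',st['t'],'pos',st['position'].round(4),'w',round(st['gripper_width'],4),'F',st['ft_force'].round(1),'q',st['qpos'].round(2));print('SHIFT',d.round(4),'TURN',rv.round(3))
if __name__=='__main__': need(*map(float,sys.argv[1:]))
E
python3 go.py 0.499 -0.055 0.16 -30
```

```text
t 1.65 pos [0.1429 0.5311 0.2503] w 0.0855 F [-0.6 -0.3 -0.1] q [ 1.09  0.38  1.3   0.    1.46 -0.22]
SHIFT [-0.4962 -0.4735  0.0903] TURN [-0.    -0.     1.832]
```

>>> arm_command:
  targets:
    - [0.05,-0.248,-0.237,0,0,0,0.916]
    - [0.05,-0.496,-0.474,0.09,0,0,1.832]
    - [0.05,-0.496,-0.474,0.09,0,0,1.832]
    - [0.05,-0.496,-0.474,0.09,0,0,1.832]
    - [0.05,-0.496,-0.474,0.09,0,0,1.832]
    - [0.05,-0.496,-0.474,0.09,0,0,1.832]
    - [0.05,-0.496,-0.474,0.09,0,0,1.832]
    - [0.05,-0.496,-0.474,0.09,0,0,1.832]
    - [0.05,-0.496,-0.474,0.09,0,0,1.832]
    - [0.05,-0.496,-0.474,0.09,0,0,1.832]
  force: 20

```text
t: 2.48
position: [0.3577, 0.1761, 0.1985]
orientation: [0.689, 0.725, 0.0, 0.0]
ft_force: [1.0, 0.6, -0.5]
gripper_width: 0.0502
```

```bash
python3 go.py 0.499 -0.055 0.16 -30
```

```text
t 2.4833 pos [0.3577 0.1761 0.1985] w 0.0502 F [ 1.   0.6 -0.5] q [0.16 0.17 1.77 0.   1.2  0.11]
SHIFT [-0.2381  0.1291  0.0386] TURN [ 0.001 -0.     0.576]
```

>>> arm_command:
  targets:
    - [0.05,-0.238,0.129,0.0386,0,0,0.576]
    - [0.05,-0.238,0.129,0.0386,0,0,0.576]
    - [0.05,-0.238,0.129,0.0386,0,0,0.576]
    - [0.05,-0.238,0.129,0.0386,0,0,0.576]
    - [0.05,-0.238,0.129,0.0386,0,0,0.576]
    - [0.05,-0.238,0.129,0.0386,0,0,0.576]
    - [0.05,-0.238,0.129,0.0386,0,0,0.576]
    - [0.05,-0.238,0.129,0.0386,0,0,0.576]
    - [0.05,-0.238,0.129,0.0386,0,0,0.576]

```text
t: 3.23
position: [0.4991, -0.0558, 0.1595]
orientation: [0.867, 0.499, 0.0, -0.0]
ft_force: [-0.2, -0.3, 0.2]
gripper_width: 0.0499
```

```bash
cat > w.py <<'E'
from m import *
import sys
st=bot.read_state();p=optics.capture('wrist');T=cam(p,st)
cv2.imwrite(f'pics/{sys.argv[1]}.png',p['frame'])
np.savez(f'pics/{sys.argv[1]}.npz',T=T,k=[p['fx'],p['fy'],p['cx'],p['cy']])
print(st['position'].round(4),T[:3,3].round(3))
for q in sys.argv[2:]:
    q,z=q.split(':')
    for d in models.trace(q,p)[:3]: print(q,round(d['confidence'],2),np.round(d['position']),rect(p,d['pixels'],float(z),T))
E
python3 w.py w1 new_module_center:0.008;python3 go.py 0.499 -0.055 0.16 -30
```

```text
[ 0.4991 -0.0558  0.1595] [0.536 0.009 0.283]
new_module_center 0.75 [334.  52.] (array([0.56348584, 0.03432237]), (21.28350830078125, 61.51612854003906), 47.30350112915039)
new_module_center 0.7 [315. 216.] (array([ 0.49952606, -0.05006952]), (21.36638832092285, 65.68333435058594), 60.32047653198242)
new_module_center 0.54 [371. 437.] (array([ 0.44424011, -0.21735818]), (37.850242614746094, 62.51588439941406), 149.74900436401367)
t 3.3333 pos [ 0.4984 -0.0542  0.1601] w 0.0498 F [-0.   0.6  0.3] q [-0.35  0.39  1.58  0.    1.18  0.18]
SHIFT [-0.0004  0.0009  0.0001] TURN [ 0.    -0.001 -0.   ]
```

View pics/w1.png

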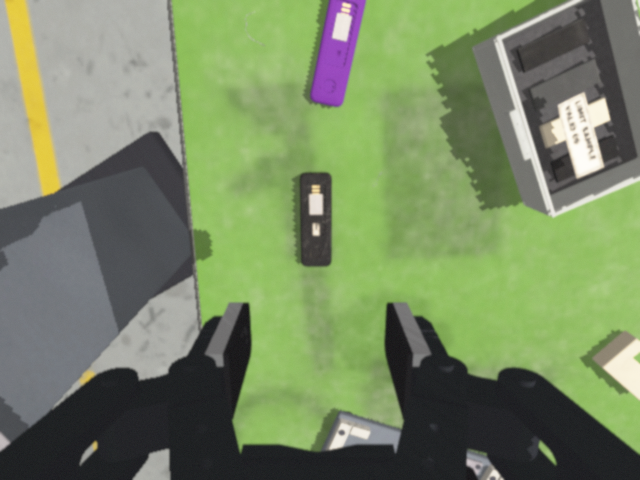

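Black module is upright at (315,219), the purple one above it at (337,50), and the carrier end at the bottom (380,435). The arm has settled, so I'll re-measure.

```bash
python3 w.py w2 new_module_center:0.008;python3 w.py w3 new_module_center:0.008; python3 go.py 0.499 -0.052 0.06 -29.7
```

```text
[ 0.4984 -0.0542  0.1601] [0.535 0.011 0.284]
new_module_center 0.95 [319. 218.] (array([ 0.49963541, -0.05028902]), (21.10102081298828, 66.72370147705078), 60.54370880126953)
new_module_center 0.67 [341.  49.] (array([0.56404669, 0.03482578]), (21.37759780883789, 62.56313705444336), 47.52658462524414)
[ 0.4985 -0.0538  0.1603] [0.535 0.011 0.284]
new_module_center 0.78 [337.  50.] (array([0.56400934, 0.0349733 ]), (22.385128021240234, 63.19453811645508), 47.41604995727539)
new_module_center 0.72 [320. 218.] (array([ 0.49997662, -0.04969448]), (20.9691162109375, 64.67031860351562), 60.59738540649414)
t 3.5333 pos [ 0.4987 -0.054   0.1604] w 0.0497 F [-0.3  0.4  0. ] q [-0.34  0.39  1.58  0.    1.18  0.18]
SHIFT [ 0.0018 -0.0008  0.1004] TURN [ 0.001 -0.001 -0.004]
```

```bash
python3 go.py 0.4997 -0.051 0.021 -29.5
```

```text
t 3.5333 pos [ 0.4987 -0.054   0.1604] w 0.0497 F [-0.3  0.4  0. ] q [-0.34  0.39  1.58  0.    1.18  0.18]
SHIFT [ 0.003  -0.0008  0.1394] TURN [ 0.001 -0.001 -0.008]
```

>>> arm_command:
  targets:
    - [0.04,-0.0,0,0.04,0,0,-0.008]
    - [0.04,0.003,-0.0008,0.08,0,0,-0.008]
    - [0.04,0.003,-0.0008,0.11,0,0,-0.008]
    - [0.04,0.003,-0.0008,0.125,0,0,-0.008]
    - [0.04,0.003,-0.0008,0.134,0,0,-0.008]
    - [0.04,0.003,-0.0008,0.139,0,0,-0.008]
    - [0.04,0.003,-0.0008,0.139,0,0,-0.008]
    - [0.04,0.003,-0.0008,0.139,0,0,-0.008]

```text
t: 4.2
position: [0.5001, -0.051, 0.0223]
orientation: [0.864, 0.504, 0.001, 0.001]
ft_force: [-0.9, -0.3, 0.2]
gripper_width: 0.0403
```

```bash
python3 w.py w4 new_module_center:0.008;python3 go.py 0.4997 -0.051 0.021 -29.5
```

```text
[ 0.5001 -0.051   0.0223] [0.536 0.015 0.146]
new_module_center 0.93 [349.  54.] (array([0.55408929, 0.02435934]), (21.281211853027344, 34.360107421875), 47.040313720703125)
new_module_center 0.85 [321. 310.] (array([ 0.50022522, -0.04919669]), (21.164628982543945, 66.29193878173828), 59.92866516113281)
t 4.3 pos [ 0.5002 -0.0511  0.0225] w 0.04 F [-0.   0.1  0.2] q [-0.34  0.59  1.72  0.    0.82  0.18]
SHIFT [-0.0002 -0.0005  0.0015] TURN [ 0.003 -0.001  0.   ]
```

View pics/w4.png

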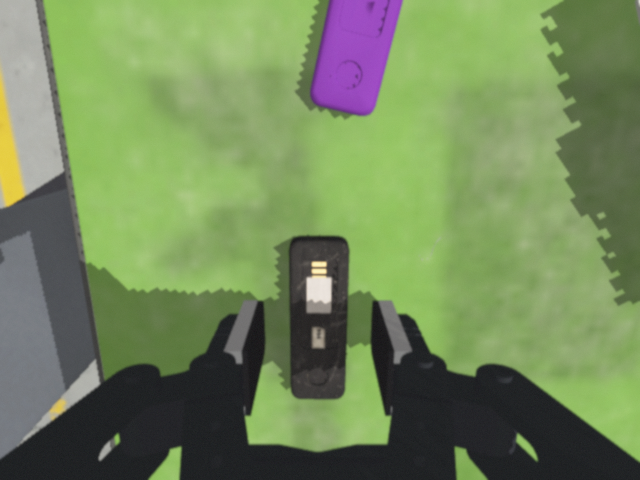

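The module at (319,317) is square between the jaws, so I'll close on it.

>>> arm_command:
  targets:
    - [0.04,0,-0.0005,0.0015,0.003,-0.001,0]
    - [0.015,0,-0.0005,0.0015,0.003,-0.001,0]
    - [0.015,0,-0.0005,0.0015,0.003,-0.001,0]
    - [0.015,0,-0.0005,0.0015,0.003,-0.001,0]
    - [0.015,0,-0.0005,0.0015,0.003,-0.001,0]
    - [0.015,0,-0.0005,0.0015,0.003,-0.001,0]
  force: 30

```text
t: 4.8
position: [0.5, -0.0509, 0.0216]
orientation: [0.864, 0.504, 0.0, 0.0]
ft_force: [-1.2, 0.4, 5.9]
gripper_width: 0.0204
```

```bash
python3 w.py w5 new_module_center:0.008;python3 go.py 0.41 -0.19 0.17 39.5
```

```text
[ 0.5    -0.0509  0.0216] [0.536 0.015 0.145]
new_module_center 0.78 [352.  52.] (array([0.55397534, 0.0242674 ]), (21.080020904541016, 33.96299743652344), 47.3206901550293)
new_module_center 0.68 [319. 315.] (array([ 0.49989725, -0.04896376]), (21.555805206298828, 67.15421295166016), 60.60881042480469)
t 4.9 pos [ 0.5    -0.0509  0.0216] w 0.0202 F [-0.1 -0.1  6. ] q [-0.34  0.6   1.72  0.    0.82  0.18]
SHIFT [-0.1653 -0.0097 -0.1485] TURN [ 1.000e-03  0.000e+00 -1.204e+00]
```

View pics/w5.png

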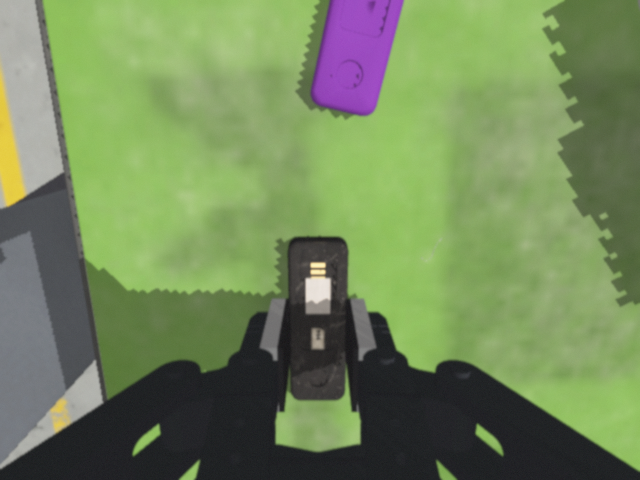

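Gripped: the module is at (318,318), square, and the opening stopped on it. Next I lift and view the empty pocket with the tool above the handle.

```bash
python3 go.py 0.5 -0.051 0.16 -29.5; python3 go.py 0.475 -0.285 0.16 39.5
```

```text
t 4.9 pos [ 0.5    -0.0509  0.0216] w 0.0202 F [-0.1 -0.1  6. ] q [-0.34  0.6   1.72  0.    0.82  0.18]
SHIFT [-0.      0.0002 -0.1384] TURN [ 0.001 -0.     0.   ]
t 4.9 pos [ 0.5    -0.0509  0.0216] w 0.0202 F [-0.1 -0.1  6. ] q [-0.34  0.6   1.72  0.    0.82  0.18]
SHIFT [-0.216   0.0936 -0.1384] TURN [ 1.000e-03  0.000e+00 -1.204e+00]
```

>>> arm_command:
  targets:
    - [0.015,0,0,-0.03,0,0,0]
    - [0.015,0,0,-0.07,0,0,0]
    - [0.015,0,0,-0.11,0,0,0]
    - [0.015,-0.03,0.013,-0.138,0,0,-0.12]
    - [0.015,-0.06,0.026,-0.138,0,0,-0.24]
    - [0.015,-0.09,0.039,-0.138,0,0,-0.36]
    - [0.015,-0.12,0.052,-0.138,0,0,-0.48]
    - [0.015,-0.15,0.065,-0.138,0,0,-0.6]
    - [0.015,-0.18,0.078,-0.138,0,0,-0.72]
    - [0.015,-0.216,0.0936,-0.138,0,0,-0.84]

```text
t: 5.73
position: [0.4745, -0.2858, 0.1597]
orientation: [0.581, 0.814, 0.0, 0.0]
ft_force: [0.9, 0.6, 0.3]
gripper_width: 0.0203
```

```bash
python3 go.py 0.475 -0.285 0.16 39.5
```

```text
t 5.7333 pos [ 0.4745 -0.2858  0.1597] w 0.0203 F [0.9 0.6 0.3] q [-0.76  0.47  1.43  0.    1.24 -1.09]
SHIFT [ 0.0006  0.0007 -0.0002] TURN [ 0.001  0.    -0.357]
```

>>> arm_command:
  targets:
    - [0.015,0,0,0,0,0,-0.12]
    - [0.015,0,0,0,0,0,-0.24]
    - [0.015,0,0,0,0,0,-0.357]
    - [0.015,0,0,0,0,0,-0.357]
    - [0.015,0,0,0,0,0,-0.357]
    - [0.015,0,0,0,0,0,-0.357]

```text
t: 6.23
position: [0.4745, -0.2856, 0.1598]
orientation: [0.428, 0.904, 0.0, 0.0]
ft_force: [-0.2, 0.5, -0.3]
gripper_width: 0.0205
```

```bash
python3 w.py w6 carrier:0.014 empty_pocket:0.014 new_module_center:0.143;python3 go.py 0.475 -0.285 0.16 39.5
```

```text
[ 0.4745 -0.2856  0.1598] [ 0.426 -0.227  0.283]
carrier 0.8 [328. 164.] (array([ 0.46247647, -0.26580408]), (48.887657165527344, 140.394287109375), 129.31419372558594)
empty_pocket 0.67 [326. 161.] (array([ 0.46272607, -0.26609778]), (48.66127014160156, 141.29833984375), 129.48261260986328)
new_module_center 0.56 [320. 312.] (array([ 0.47335284, -0.28570258]), (21.86319351196289, 68.10192108154297), 129.20316696166992)
t 6.4333 pos [ 0.4746 -0.2857  0.1598] w 0.0203 F [ 0.6 -0.1  0. ] q [-0.76  0.47  1.43  0.    1.24 -1.44]
SHIFT [ 0.0002  0.0008 -0.0002] TURN [ 0.001  0.001 -0.001]
```

View pics/w6.png

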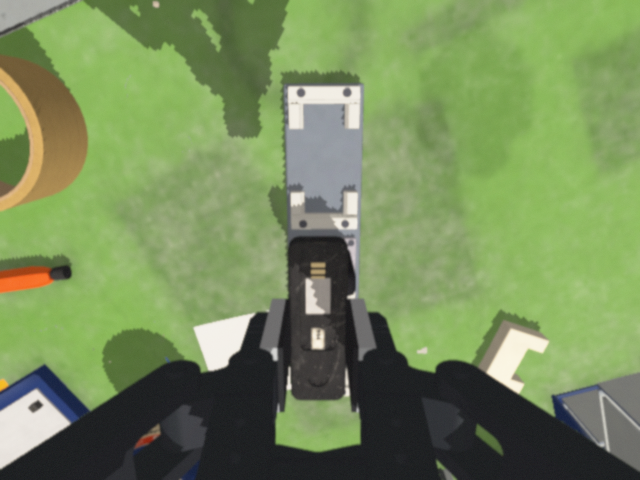

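The empty pocket is at about (325,158), clear ahead of the held module (318,318). I'll enlarge it for edges.

```bash
python3 - <<'E'
import cv2
a=cv2.imread('pics/w6.png');b=a[75:245,260:390]
cv2.imwrite('pics/c6.png',cv2.resize(b,None,fx=3.5,fy=3.5,interpolation=cv2.INTER_CUBIC))
E
```

```text
(no output)
```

View pics/c6.png

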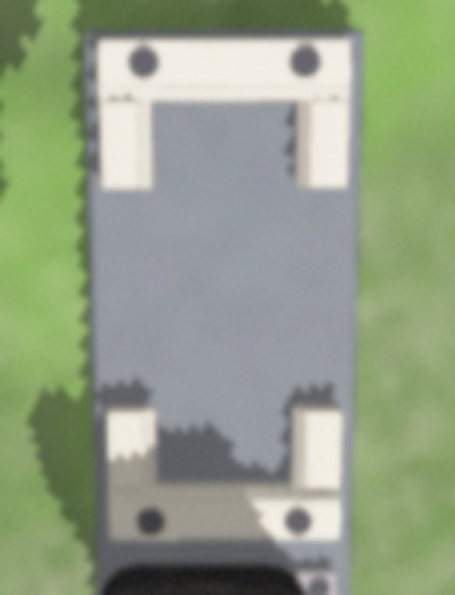

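```bash
python3 - <<'E'
from h import *
d=np.load('pics/w6.npz');T=d['T'];k=d['k'];p=dict(fx=k[0],fy=k[1],cx=k[2],cy=k[3])
def P(u,v,z): return ray(p,((u+.5)/3.5+260-.5,(v+.5)/3.5+75-.5),z,T)[:2]
S=np.array([P(144,62,.014),P(305,62,.014),P(151,521,.014),P(298,521,.014)]);c=S.mean(0)
ax=(S[0]+S[1]-S[2]-S[3])/2
print('screws',S.round(4).tolist(),'c',c,'len',np.linalg.norm(ax),'wid',np.linalg.norm(S[1]-S[0]),np.linalg.norm(S[3]-S[2]),'ang',np.degrees(np.arctan2(ax[1],ax[0])))
u=ax/np.linalg.norm(ax)
E1=(P(90,33,.008)+P(358,33,.008))/2; print('plate end->pocket c',E1-u*0.047)
# long pocket inner walls floor edges
L=P(93,250,.008);Rr=P(355,250,.008);v=np.array([-u[1],u[0]]);print('plate mid lateral',((L+Rr)/2-c)@v,np.linalg.norm(L-Rr))
a=P(228,101,.014);b=P(228,485,.014);print('end walls along',(a-c)@u,(b-c)@u)
# module in w5,w6 : tool frame offset
st=bot.read_state();Rt=R.from_quat(st['orientation'])
for n,z,pts in [('w5',.008,[(289,239),(347,239),(292,398),(345,398)]),('w6',.1463,[(289,239),(349,239),(292,398),(345,398)])]:
    dd=np.load(f'pics/{n}.npz');TT=dd['T']
    m=np.mean([ray(p,q,z,TT) for q in pts],0); print(n,m)
# pocket centre in tool frame
Tt=np.array(st['position']);print('pocket-tcp tool', Rt.inv().apply(np.array([c[0],c[1],.008])-Tt))
E
```

```text
screws [[0.4106, -0.2244], [0.4323, -0.2068], [0.4629, -0.288], [0.4846, -0.2703]] c [ 0.44761111 -0.24737736] len 0.08232259243935419 wid 0.027961825832777728 0.027976563843798565 ang 129.47630090390285
plate end->pocket c [ 0.44809277 -0.24795181]
plate mid lateral -2.886287622067037e-06 0.04824459634397235
end walls along 0.03472769680819083 -0.03414186894358009
w5 [ 0.49991999 -0.04946094  0.008     ]
w6 [ 0.47273388 -0.28401661  0.1463    ]
pocket-tcp tool [0.04679094 0.00335401 0.15176348]
```

>>> arm_command:
  targets:
    - [0.015,0.02,0.0039,0.01,0,0,0]
    - [0.015,0.0451,0.0039,0.04,0,0,0]
    - [0.015,0.0451,0.0039,0.08,0,0,0]
    - [0.015,0.0451,0.0039,0.1,0,0,0]
    - [0.015,0.0451,0.0039,0.11,0,0,0]
    - [0.015,0.0451,0.0039,0.112,0,0,0]
    - [0.015,0.0451,0.0039,0.112,0,0,0]
    - [0.015,0.0451,0.0039,0.112,0,0,0]

```text
t: 7.1
position: [0.4495, -0.2487, 0.0485]
orientation: [0.427, 0.904, 0.0, 0.001]
ft_force: [-0.0, 0.3, -0.7]
gripper_width: 0.0204
```

```bash
python3 w.py w7 new_module_center:0.035;python3 go.py 0.4487 -0.2486 0.03 39.5; python3 - <<'E'
import cv2
a=cv2.imread('pics/w7.png');b=a[150:450,220:420]
cv2.imwrite('pics/c7.png',cv2.resize(b,None,fx=2,fy=2,interpolation=cv2.INTER_CUBIC))
E
```

```text
[ 0.4495 -0.2487  0.0485] [ 0.4   -0.19   0.172]
new_module_center 0.93 [319. 311.] (array([ 0.44718848, -0.2471718 ]), (21.033180236816406, 66.10192108154297), 129.24612045288086)
t 7.2 pos [ 0.4495 -0.2487  0.0488] w 0.0204 F [ 0.5  0.4 -0.2] q [-0.74  0.56  1.67  0.    0.9  -1.43]
SHIFT [ 0.0006 -0.0006  0.0188] TURN [ 0.001  0.003 -0.002]
```

View pics/c7.png

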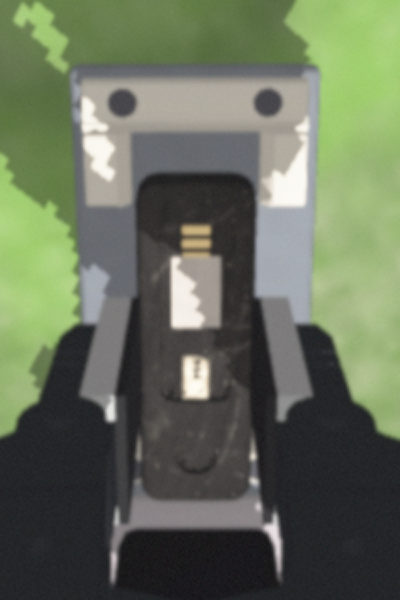

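The module is lined up over the pocket. The far wall screws at crop (122,102) and (268,102) are visible. I'll compare numerically.

```bash
cat > cmp.py <<'E'
from h import *
def cmp(n,o,f,S,M,zm,ws=.014):
    d=np.load(f'pics/{n}.npz');T=d['T'];k=d['k'];p=dict(fx=k[0],fy=k[1],cx=k[2],cy=k[3])
    P=lambda q,z:ray(p,((q[0]+.5)/f+o[0]-.5,(q[1]+.5)/f+o[1]-.5),z,T)[:2]
    a=np.radians(129.5);u=np.array([np.cos(a),np.sin(a)]);v=np.array([np.cos(a-np.pi/2),np.sin(a-np.pi/2)])
    s=[P(q,ws) for q in S];m=[P(q,zm) for q in M]
    dd=s[1]-s[0];print('screw line ang vs tool y',np.degrees(np.arctan2(dd@u,dd@v)),'sep',np.linalg.norm(dd))
    print('module wid/len',[round(float(x),4) for x in ((m[1]-m[0])@v,(m[3]-m[2])@v,(m[0]-m[2])@u)])
    c=np.mean(s,0)-u*.0415;mm=np.mean(m,0);print('pocket - module: along',(c-mm)@u,'lat',(c-mm)@v)
cmp('w7',(220,150),2,[(122,102),(268,102)],[(137,175),(254,175),(144,498),(249,498)],.035)
E
python3 cmp.py
```

```text
screw line ang vs tool y -0.1901317270139531 sep 0.0280570414176129
module wid/len [0.02, 0.0204, 0.0655]
pocket - module: along -0.0003646566901961666 lat -3.868327459027618e-05
```

Offsets are below 0.5 mm, so I'll go straight down.

>>> arm_command:
  targets:
    - [0.015,0,0,0.006,0.001,0.002,0]
    - [0.015,0,0,0.01,0.001,0.002,0]
    - [0.015,0,0,0.013,0.001,0.002,0]
    - [0.015,0,0,0.016,0.001,0.002,0]
    - [0.015,0,0,0.018,0.001,0.002,0]
    - [0.015,0,0,0.018,0.001,0.002,0]
    - [0.015,0,0,0.018,0.001,0.002,0]

```text
t: 7.78
position: [0.4495, -0.2487, 0.0306]
orientation: [0.427, 0.904, 0.0, 0.0]
ft_force: [0.4, -0.3, 0.1]
gripper_width: 0.0203
```

```bash
python3 go.py 0.4487 -0.2486 0.03 39.5;python3 w.py w8 new_module_center:0.017; python3 - <<'E'
import cv2
a=cv2.imread('pics/w8.png');b=a[150:450,220:420]
cv2.imwrite('pics/c8.png',cv2.resize(b,None,fx=2,fy=2,interpolation=cv2.INTER_CUBIC))
E
```

```text
t 7.7833 pos [ 0.4495 -0.2487  0.0306] w 0.0203 F [ 0.4 -0.3  0.1] q [-0.74  0.59  1.68  0.    0.86 -1.42]
SHIFT [ 0.0006 -0.0006  0.0006] TURN [ 0.     0.    -0.002]
[ 0.4495 -0.2487  0.0306] [ 0.401 -0.191  0.154]
```

View pics/c8.png

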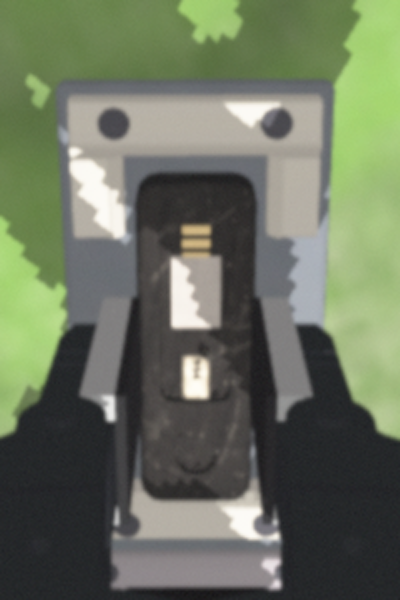

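```bash
cat >> cmp.py <<'E'
print('w8');cmp('w8',(220,150),2,[(113,123),(277,123)],[(137,175),(254,175),(144,498),(249,498)],.0172)
d=np.load('pics/w8.npz');T=d['T'];k=d['k'];p=dict(fx=k[0],fy=k[1],cx=k[2],cy=k[3])
Q=[ray(p,((a+.5)/2+219.5,(b+.5)/2+149.5),.014,T)[:2] for a,b in [(113,123),(277,123),(128,523),(265,523)]]
M=[ray(p,((a+.5)/2+219.5,(b+.5)/2+149.5),.0172,T)[:2] for a,b in [(137,175),(254,175),(144,498),(249,498)]]
a=np.radians(129.5);u=np.array([np.cos(a),np.sin(a)]);e=np.mean(Q,0)-np.mean(M,0);print('4screw along',e@u,'lat',e@[u[1],-u[0]])
E
python3 cmp.py
```

```text
screw line ang vs tool y -0.1901317270139531 sep 0.0280570414176129
module wid/len [0.02, 0.0204, 0.0655]
pocket - module: along -0.0003646566901961666 lat -3.868327459027618e-05
w8
screw line ang vs tool y -0.1705548567603502 sep 0.02817388256182134
module wid/len [0.02, 0.0204, 0.0654]
pocket - module: along -0.00041256533525095394 lat -6.254369050494376e-05
4screw along -2.8690198138554254e-05 lat -3.809073381979353e-05
```

>>> arm_command:
  targets:
    - [0.015,0,0,0.0006,0,0,0]
    - [0.015,0,0,0.001,0,0,0]
    - [0.024,0,0,0.001,0,0,0]
    - [0.03,0,0,0.001,0,0,0]
    - [0.034,0,0,0.001,0,0,0]
    - [0.034,0,0,0.001,0,0,0]
    - [0.034,0,0,-0.01,0,0,0]
    - [0.034,0,0,-0.03,0,0,0]
    - [0.034,-0.0,0,-0.06,0,0,0]
    - [0.034,0,0,-0.1,0,0,0]

```text
t: 8.72
position: [0.4486, -0.248, 0.1303]
orientation: [0.427, 0.904, 0.001, -0.002]
ft_force: [0.9, 0.1, 0.0]
gripper_width: 0.0342
```

```bash
python3 w.py w9 new_module_center:0.016 carrier:0.014;python3 go.py 0.4895 -0.2986 0.12 -50.5;python3 - <<'E'
import cv2
a=cv2.imread('pics/w9.png');b=a[120:470,200:450]
cv2.imwrite('pics/c9.png',cv2.resize(b,None,fx=1.7,fy=1.7,interpolation=cv2.INTER_CUBIC))
E
```

```text
[ 0.4486 -0.248   0.1303] [ 0.4   -0.19   0.254]
new_module_center 0.58 [320. 244.] (array([ 0.4478996 , -0.24777994]), (21.246807098388672, 65.71017456054688), 129.37195205688477)
carrier 0.68 [319. 313.] (array([ 0.4798205 , -0.28680023]), (49.72062683105469, 199.1558837890625), 129.54636001586914)
t 8.8667 pos [ 0.4504 -0.2495  0.1333] w 0.0343 F [ 0.2 -0.2 -1.6] q [-0.74  0.44  1.58  0.    1.12 -1.42]
SHIFT [-0.0627 -0.001   0.0137] TURN [0.006 0.004 1.569]
```

View pics/c9.png

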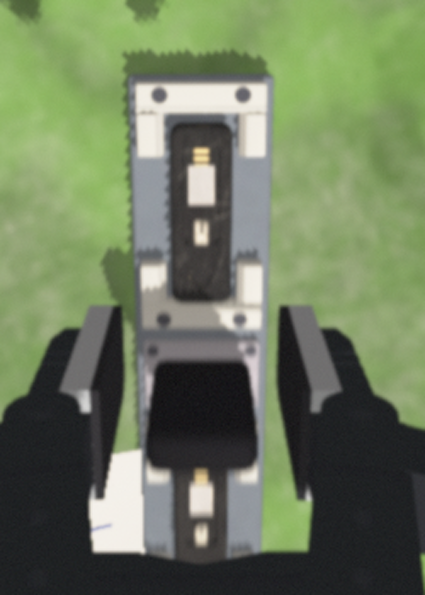

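The module is seated and centred (crop 202,212), square, like its neighbour. Now to the handle with the jaws along the carrier's y.

```bash
python3 go.py 0.4905 -0.2985 0.13 -50.5
```

```text
t 8.8667 pos [ 0.4504 -0.2495  0.1333] w 0.0343 F [ 0.2 -0.2 -1.6] q [-0.74  0.44  1.58  0.    1.12 -1.42]
SHIFT [-0.0633 -0.0002  0.0037] TURN [0.006 0.004 1.569]
```

>>> arm_command:
  targets:
    - [0.05,-0.01,0,0.003,0,0,0.12]
    - [0.05,-0.02,0,0.003,0,0,0.24]
    - [0.05,-0.03,0,0.003,0,0,0.36]
    - [0.05,-0.04,0,0.003,0,0,0.48]
    - [0.05,-0.05,0,0.003,0,0,0.6]
    - [0.05,-0.063,0,0.003,0,0,0.72]
    - [0.05,-0.063,0,0.003,0,0,0.84]
    - [0.05,-0.063,0,0.003,0,0,0.96]
    - [0.05,-0.063,0,0.003,0,0,1.08]
    - [0.05,-0.063,0,0.003,0,0,1.2]

```text
t: 9.7
position: [0.49, -0.2978, 0.1292]
orientation: [0.865, 0.502, 0.001, 0.002]
ft_force: [-0.5, -0.5, 0.6]
gripper_width: 0.0498
```

```bash
python3 go.py 0.4905 -0.2985 0.13 -50.5
```

```text
t 9.7 pos [ 0.49   -0.2978  0.1292] w 0.0498 F [-0.5 -0.5  0.6] q [-0.75  0.53  1.42  0.    1.19 -0.23]
SHIFT [-0.0004  0.0008 -0.0008] TURN [ 0.004 -0.     0.363]
```

>>> arm_command:
  targets:
    - [0.05,0,0.0008,0,0.004,0,0.12]
    - [0.05,0,0.0008,0,0.004,0,0.24]
    - [0.05,0,0.0008,0,0.004,0,0.363]
    - [0.05,0,0.0008,0,0.004,0,0.363]
    - [0.05,0,0.0008,0,0.004,0,0.363]
    - [0.05,0,0.0008,0,0.004,0,0.363]

```text
t: 10.2
position: [0.4906, -0.2981, 0.1285]
orientation: [0.941, 0.34, -0.0, -0.0]
ft_force: [-0.4, 0.7, -0.3]
gripper_width: 0.0498
```

```bash
python3 w.py w10 carrier:0.014 new_module_center:0.016;python3 go.py 0.4905 -0.2985 0.045 -50.5
```

```text
[ 0.4906 -0.2981  0.1285] [ 0.547 -0.25   0.252]
carrier 0.96 [320. 236.] (array([ 0.485573  , -0.30160251]), (65.59257507324219, 221.52261352539062), 129.40813064575195)
new_module_center 0.63 [214. 239.] (array([ 0.45092407, -0.2483978 ]), (21.684219360351562, 64.90341186523438), 129.64373016357422)
t 10.35 pos [ 0.4907 -0.2982  0.129 ] w 0.0499 F [-0.4  0.4  0.8] q [-0.75  0.53  1.41  0.    1.19  0.13]
SHIFT [-0.0004  0.0002  0.084 ] TURN [ 0.    -0.     0.002]
```

View pics/w10.png

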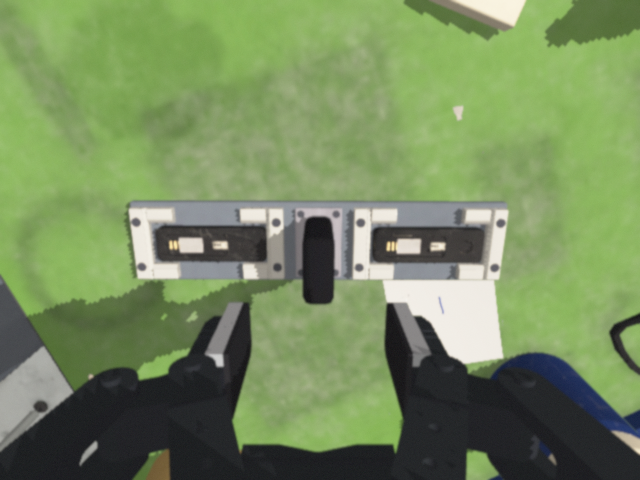

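Both modules lie in their pockets, at (211,243) and (428,244). The handle (318,260) is midway between the fingers (249/386). I'll descend and grip.

>>> arm_command:
  targets:
    - [0.05,0,0,0.03,0,0,0]
    - [0.05,0,0,0.055,0,0,0]
    - [0.05,0,0,0.072,0,0,0]
    - [0.05,0,0,0.081,0,0,0]
    - [0.05,0,0,0.084,0,0,0]
    - [0.03,0,0,0.084,0,0,0]
    - [0.022,0,0,0.084,0,0,0]
    - [0.018,0,0,0.084,0,0,0]
    - [0.014,0,0,0.084,0,0,0]
    - [0.008,0,0,0.084,0,0,0]
  force: 50

```text
t: 11.18
position: [0.491, -0.2984, 0.0462]
orientation: [0.941, 0.339, 0.001, 0.001]
ft_force: [-0.5, 1.0, 5.9]
gripper_width: 0.0152
```

>>> arm_command:
  targets:
    - [0.005,0,0,0,0,0,0]
    - [0.005,0,0,0,0,0,0]
    - [0.005,0,0,0,0,0,0]
  force: 50

```text
t: 11.43
position: [0.491, -0.2984, 0.0463]
orientation: [0.941, 0.339, 0.001, 0.001]
ft_force: [-0.7, -0.2, -0.5]
gripper_width: 0.0151
```

```bash
python3 w.py w11 carrier:0.014 new_module_center:0.016;python3 go.py 0.4905 -0.2985 0.165 -50.5
```

```text
[ 0.491  -0.2984  0.0463] [ 0.547 -0.25   0.17 ]
carrier 0.82 [319. 282.] (array([ 0.47946515, -0.30694577]), (83.80889892578125, 221.86593627929688), 129.50498962402344)
carrier 0.18 [165. 299.] (array([ 0.45014084, -0.24842296]), (23.700340270996094, 66.20130920410156), 129.48902130126953)
new_module_center 0.6 [161. 302.] (array([ 0.45159317, -0.24832227]), (22.940967559814453, 65.28191375732422), 129.46500396728516)
t 11.5833 pos [ 0.491  -0.2984  0.0462] w 0.0155 F [-0.9 -0.2 -0.9] q [-0.75  0.64  1.5   0.    1.    0.13]
SHIFT [-0.0004 -0.     -0.1188] TURN [ 0.002 -0.     0.002]
```

View pics/w11.png

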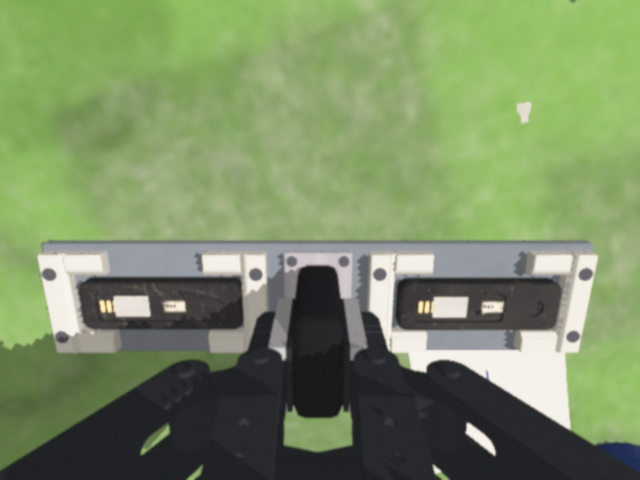

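The handle is gripped centrally (318,335), with both modules flat at (163,303) and (479,303). I'll lift 119 mm gently, in a straight line.

>>> arm_command:
  targets:
    - [0.005,0,0,-0.004,0,0,0]
    - [0.005,0,0,-0.012,0,0,0]
    - [0.005,0,0,-0.024,0,0,0]
    - [0.005,0,0,-0.038,0,0,0]
    - [0.005,0,0,-0.052,0,0,0]
    - [0.005,0,0,-0.066,0,0,0]
    - [0.005,0,0,-0.08,0,0,0]
    - [0.005,0,0,-0.094,0,0,0]
    - [0.005,0,0,-0.106,0,0,0]
    - [0.005,0,0,-0.114,0,0,0]
  force: 60

```text
t: 12.42
position: [0.4909, -0.2984, 0.162]
orientation: [0.941, 0.339, 0.001, 0.002]
ft_force: [-0.5, 0.2, -4.7]
gripper_width: 0.0152
```

>>> arm_command:
  targets:
    - [0.005,0,0,-0.003,0,0,0]
    - [0.005,0,0,-0.005,0,0,0]
    - [0.005,0,0,-0.005,0,0,0]
    - [0.005,0,0,-0.005,0,0,0]
    - [0.005,0,0,-0.005,0,0,0]
    - [0.005,0,0,-0.005,0,0,0]

```text
t: 12.92
position: [0.4908, -0.2982, 0.1664]
orientation: [0.941, 0.339, 0.001, 0.001]
ft_force: [1.2, 0.7, -3.7]
gripper_width: 0.0153
```

```bash
python3 w.py w12 carrier:0.134;python3 go.py 0.491 -0.2984 0.165 -50.5; python3 - <<'E'
from h import *
p=optics.capture('side');cv2.imwrite('pics/s12.png',cv2.resize(p['frame'][150:400,200:520],None,fx=2.3,fy=2.3,interpolation=cv2.INTER_CUBIC))
st=bot.read_state();print(st['ft_force'],st['moment'],np.abs(st['qd']).max())
E
```

```text
[ 0.4908 -0.2982  0.1664] [ 0.547 -0.25   0.29 ]
carrier 0.88 [318. 282.] (array([ 0.47952029, -0.30675208]), (83.34642028808594, 221.93531799316406), 129.49686431884766)
t 13.0167 pos [ 0.4909 -0.2983  0.1666] w 0.0154 F [-1.1  0.2 -3.8] q [-0.75  0.49  1.36  0.    1.28  0.13]
SHIFT [0.     0.0002 0.0016] TURN [ 0.003 -0.     0.002]
[-0.3747902   0.70019474 -4.18091857] [0.02976459 0.0295104  0.00151723] 0.002138581320383464
```

View pics/w12.png

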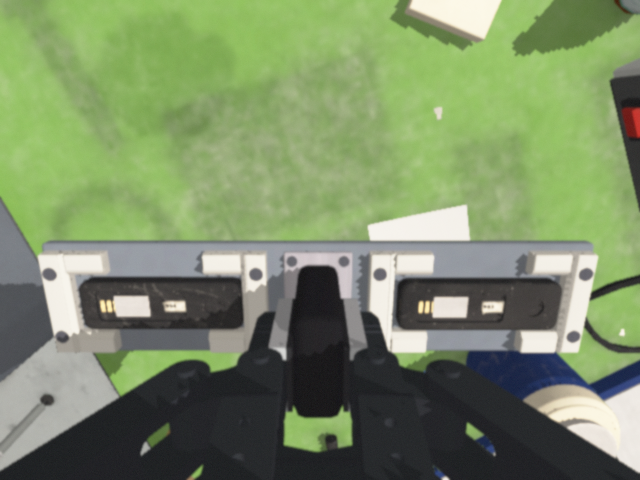

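View pics/s12.png

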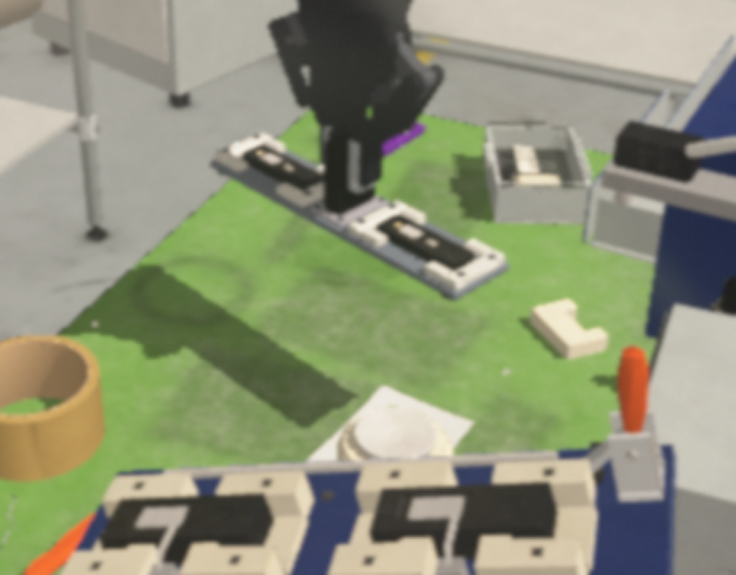

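The wrist view is the same as before the lift: modules at (163,303) and (479,303), no slip and level. The side view shows the carrier in the air with both modules seated. It hangs steady about 12 cm up, so I'm handing in.

```bash
python3 -c "
from rig import bot
print(bot.finish_job())"
```

```text
the job is handed in; nothing more can be done
None
```

The black loose module is in the empty pocket and the arm is holding the loaded carrier by its handle, level, about 12 cm above the worktop. I handed the job in at about 13 s of the 53 s allowed; no verdict is reported.

- **Module:** I took the black one, not the purple look-alike. Just before release it sat within about 0.5 mm of the pocket centre. The picture after release showed it flat and square.
- **Carrier:** I gripped the handle across its 16 mm at 60 N and lifted straight up 120 mm.
- **Last checks:** The wrist view after the lift matched the one before it, so nothing slipped and both modules were still seated. The force reading showed about 4 N of load, and the joints were still (0.002 rad/s at most). The side view showed both modules in their pockets, and the tape roll, sample box and spare nest looked undisturbed.

No check failed. The top and wrist cameras disagreed by about 4 mm on where the loose module lay. I trusted the wrist view, and the grasp and placing bore it out.

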